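# Nip a lead assay button in the bench screw press

### The arm

A 6-joint arm with a two-finger parallel gripper is mounted at the origin on the work surface. World frame = base frame: x ahead of the robot, y to its left, z up, the work surface at z = 0. Lengths are in m, angles in degrees, forces in N, time in s.
With the tool pointing down it reaches from about 0.375 to 0.9 m from the base axis. Payload 3.1 kg.
Tool frame: the origin (TCP) lies at the very end of the fingers, on their centre line; the grasp point (between the pads) lies 19 mm behind it (bot.hold_point_z is the z of the grasp point in the tool frame, in m); z points along the fingers, y is the direction in which the jaws open and shut (so a half turn about z gives the same grasp; the last joint's range is limited). The gripper opens to 87 mm and grips with 3 to 60 N. Pads are 19 mm wide; open, the fingers measure 117 mm over their backs; the gripper's body (75 mm by 190 mm) begins 51 mm behind the grasp point.
Start: joints at [-84.196, 30.224, 82.088, -0, 67.689, -10.227], TCP at [0.173, -0.601, 0.223] pointing down, gripper open.
Joint ranges: [-176.69, 176.69], [-43.24, 126.21], [12.49, 139.97], [-82, 262], [0, 151.66], [-163.58, 163.58]. Speed limits (degrees/s): [159.86, 159.86, 180, 180, 180, 180].

### API

Orientations are given as a 3x3 rotation matrix whose columns are the frame's x, y, z axes.
In Python, from rig import bot gives the robot as it stands.
- The arm moves only by the tool servo_tool, never from a script. Its argument "increments" is a list of rows, each a list of 3 entries, a list of its own where there are three numbers: the closure, from 0 (fully open) to 1 (shut), then the shift along the tool's x, y, z in mm, then the turn about the tool's z in degrees. In form: [[claw, [x, y, z], turn], ...]. A call has 1 to 5 rows; each row shifts and turns the commanded pose from where the row before left it, along the tool's axes as they then stand; what a row does not reach is not made up. A row lasts 1/8 s, in which the tool goes at most 62.5 mm and 10.7 degrees, less where a joint would pass 70% of its speed; a pose out of reach is approached as far as the arm can. A call with a gripper value outside its range is refused whole. The fingers move at their own pace and stop on an object; the grip force is fixed at half the most. Time passes only in rows, so rows that do not move let the fingers close. It gives the time, the measured TCP pose, the force and the opening at its end, in the units of the state.
- bot.read_state(): the state, without advancing time (a new reading comes with each control period).
- bot.capture(name): name is "side" or "top"; returns (picture, depth): 400x640x3 uint8, blue, green, red; 400x640 float32, m along the optical axis (not along the pixel's ray), 0 where there is no reading.
- bot.camera_info(name): a dict with "K" (3x3 intrinsics, pixels), "distortion" ([k1, k2, p1, p2, k3] as OpenCV has them; the pictures are not rectified), "R" (3x3) and "t" (3): a world point X has camera coordinates R X + t. Camera axes: x right, y down, z forward; pixel columns grow to the right and rows downward; lengths in m; the calibration is good to about 2 mm. A picture is of the moment at which its call begins. camera_info takes no time and is no camera call.
- bot.hand_in(): hands the job in, once; it reports no verdict.
Trained networks look in the newest picture that a camera, given by its name, has taken for a name from the list of things; names that differ only in an ending like _2 or _b are one class to them, and where a whole thing is asked for, a point or a joint stands for the part that bears it (a point fixed in the world has none). Each returns a list of dicts, best first, with "p" (0 to 1); they miss things now and then, are a little off and sometimes report something else, mostly with a low value. They report only what shows in the picture. A call takes as long as a camera call.
- bot.find_in(camera, thing): "bbox" ([left, top, right, bottom] in pixels, round what is visible of it).
- bot.trace(camera, thing): "region" (400x640 bool, what is visible of it) and "bbox" ([left, top, right, bottom] in pixels, round what is visible of it).
The state is a dict: "time_s": time; "joint_positions": joint angles; "qvel": joint speeds; "tau": joint torques, N m; "position": TCP position; "tcp_rot": TCP orientation; "force": force on the tool from outside, world axes, zero at the start; "moment": the same for the moment, N m; "opening": opening from 0.0 (shut) to 1.0 (fully open).
Only numpy, scipy, OpenCV 4.12 (cv2) and the standard library are available. Lean on these libraries where they do the work, as an engineer would, in place of code of your own. Each camera call takes 0.05 s, during which the arm holds its last target.

### The job

Set the lead button in the cup of the press's pulled-out slide and push the slide fully home under the ram. Then screw the brass knob down clockwise until the foot nips the button firmly, with about 35 N: at least 20 N so that it cannot shift, and never over 60 N, which would squash the soft lead. Keep the press standing squarely where it is, neither lifted by the turning hand nor shoved along; then let go, and leave everything else on the bench as it is.

Things in the scene. Friction and masses are not known exactly. Their poses are not given: they have to be found in the camera images.
- button: The dull grey lead assay button, a squat round slug 26 mm across and 15 to 21 mm high (castings differ; its height is not measured), about 90 g, standing upright on the bench. Origin: centre of its underside; z up.
- press: The dark bench screw press, a light-alloy casting standing loose on four rubber feet, 2.2 kg in all. Origin: on the bench right under the ram's axis; its +x points from the open front to the column at the rear, z up. Base 110 mm wide, x = -145 to +85 mm, top 22 mm up. The 30 mm thick head (x = -26 to +89 mm, 72 mm wide at the rear) is clamped on the column, its top 148 to 151 mm up; the column rises to 160 mm.
- foot: Centre of the lower face of the round steel foot (30 mm across) under the ram, the face that lands on the button. It sinks with the knob without spinning, starts 4 to 16 mm above the top of a button that is home under it, and yields by 1 mm for each 25 N on a stiff rubber-and-spring cushion.
- slide (a joint): Steel loading slide (plate 60 mm wide, top 34 mm above the bench) that carries the cup along the press's x axis: 0 pulled out to the front, 0.100 m home against its stop with the cup right under the ram. Friction of about 2.5 N holds it where it is left; leaning on the stop with 10 N does not shift the press.
- cup (a point): Centre of the floor of the round cup sunk in the slide: 33 mm across, 4 mm deep, floor 30 mm above the bench. The button stands in it and shows 11 to 17 mm above the plate.
- slide_handle (a point): Black mushroom handle at the front of the slide, 82 mm in front of the cup; this point is 69 mm above the bench, at the middle of its flat top; head 24 mm across (from 56 to 67 mm up), neck 14 mm across down to the slide's top at 34 mm.
- knob (a joint): Turn of the round knob, rad: grows clockwise seen from above; knob, ram and foot sink together 28 mm a turn (4.46 mm a rad); stops at 0 and 5.2. Friction of 0.34 N m holds it where it is left (a hand resting on it may feel this either way). Once the foot bears, each 10 N of nip adds 0.045 N m against clockwise turning and takes 0.09 rad; a hand that does not sink with the knob hauls on the press.
- knob_grip (a point): Centre of the knurled brass knob on the ram's axis, at mid height. Knob 44 mm across, 26 mm high (13 mm above and below this point), free all round, more than 10 mm clear of the head below; it turns about the vertical. This point starts 191 to 197 mm above the bench and sinks as the knob is turned down.
- mortar: Bystander: white porcelain mortar 100 mm across with its pestle leaning in it, 110 mm high. Origin: centre of its underside.
- quartz: Bystander: white quartz crystal cluster with pyrite, about 60 x 50 x 60 mm. Origin: centre of its underside.
- weight_box: Bystander, fixed: closed walnut weight box with a brass hook latch, 114 x 174 x 62 mm. Origin: centre of its underside.
- tongs: Bystander: dark steel cupel tongs lying flat, 220 mm long, 10 mm high. Origin: underside, near the rivet.
- cupel_a: Bystander: pale bone-ash cupel, a cup 36 mm across and 22 mm high. Origin: centre of its underside.
- cupel_b: Bystander: a second cupel like the first. Origin: centre of its underside.

How it is judged:
By the outcome, as a careful person would: the job done as asked, in the order asked, and still so for the second after the job is handed in, with the robot touching nothing.
It also fails if it takes over 72 s, if anything falls off the work surface, if the arm or the gripper's body presses on something with over 40 N, if the wrist force passes 120 N, or if a joint passes its speed limit or range.

## Working session

There is one attempt and no reset: what is moved stays moved. The work goes in short steps, Python scripts to look and compute and a tool call to move; the robot and the scene stay as the last step left them, time stands still between calls to the robot, and variables do not carry over. Pictures are saved under pics/ and viewed, and the job is handed in when it is done.

Besides the shell and the picture viewer there is one more tool, called after "Emit:" as name([rows], argument=value, ...), one row to a line, values as JSON. servo_tool: Moves the arm, as the interface text tells. Its arguments: {"type":"object","properties":{"increments":{"type":"array","items":{"type":"array"}}},"required":["increments"]}

```bash
mkdir -p pics; ls; python3 - <<'E'
from rig import bot
import cv2,numpy as np
s=bot.read_state(); print(s)
for n in("side","top"):
    im,d=bot.capture(n); cv2.imwrite(f"pics/{n}0.png",im); np.save(f"pics/{n}0.npy",d)
    c=bot.camera_info(n); print(n,c)
    for t in("button","press","slide_handle","knob_grip","cup"):
        r=bot.find_in(n,t); print(t,[(np.round(q["bbox"]),round(q["p"],2)) for q in r[:3]])
E
```

```text
pics
{'time_s': 0.0, 'joint_positions': array([-8.41963225e+01,  3.02807274e+01,  8.21553122e+01, -2.33325643e-03,
        6.76870588e+01, -1.02272416e+01]), 'qvel': array([-0.03966315,  0.02899089,  0.02678191, -0.08349331,  0.06298966,
       -0.0262211 ]), 'tau': array([ 1.27501571e-04, -4.40043247e+01, -1.76593262e+01,  6.34314143e-02,
        5.82387589e-02, -1.71334655e-04]), 'position': array([ 0.17254169, -0.59996729,  0.22155869]), 'tcp_rot': array([[ 9.61108574e-01,  2.76170679e-01, -2.54734301e-04],
       [ 2.76170582e-01, -9.61106267e-01,  2.13364749e-03],
       [ 3.44424142e-04, -2.12101701e-03, -9.99997691e-01]]), 'force': array([ 0.05237847, -0.7286522 , -0.29156304]), 'moment': array([ 0.00211274,  0.00686406, -0.01810433]), 'opening': 1.0005024164743994}
side {'K': array([[422.86319186,   0.        , 310.93965696],
       [  0.        , 422.86319186, 197.08568058],
       [  0.        ,   0.        ,   1.        ]]), 'distortion': array([-0.00779609,  0.        ,  0.        ,  0.        ,  0.        ]), 'R': array([[-0.99142013, -0.12975843, -0.01577588],
       [-
[... 517 characters left out ...]
87869829, 197.59170841],
       [  0.        ,   0.        ,   1.        ]]), 'distortion': array([-0.06167965,  0.        ,  0.        ,  0.        ,  0.        ]), 'R': array([[-0.02495196, -0.99968733, -0.00162402],
       [-0.98941804,  0.02492784, -0.14293546],
       [ 0.14293125, -0.00195969, -0.98973068]]), 't': array([0.00130535, 0.58553245, 1.17156322])}
button []
press [(array([333., 122., 386., 250.]), 0.91)]
slide_handle [(array([353., 197., 379., 253.]), 0.81)]
knob_grip [(array([432., 225., 519., 287.]), 0.67), (array([355., 152., 378., 172.]), 0.52)]
cup [(array([351., 195., 377., 249.]), 0.75), (array([435., 224., 517., 287.]), 0.72), (array([430., 134., 444., 150.]), 0.49)]
```

View pics/side0.png

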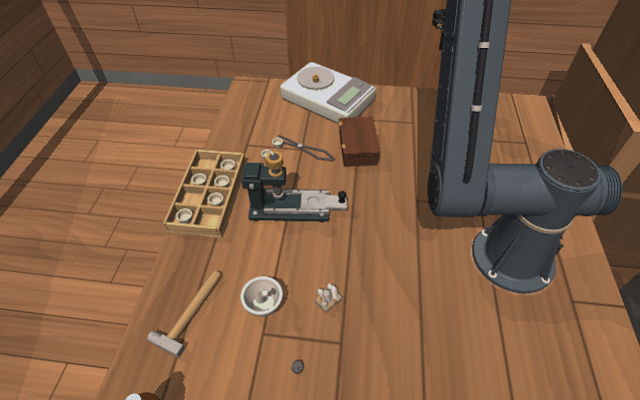

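View pics/top0.png

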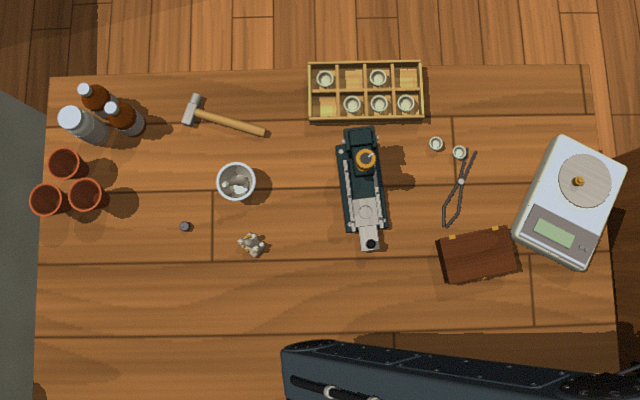

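The top picture shows the button at about (185,226), the knob at (366,160), the cup at (366,212) and the handle at (371,244). The side picture shows the button at (297,367), the handle at (342,196) and the knob at (275,160). Next I'll measure these properly.

```bash
cat > h.py <<'E'
from rig import bot
import cv2,numpy as np
def ray(n,uv):
    c=bot.camera_info(n); p=cv2.undistortPoints(np.array([[uv]],float),c["K"],np.array(c["distortion"]))[0,0]
    R,t=c["R"],c["t"]; return -R.T@t, R.T@np.array([p[0],p[1],1.])
def atz(n,uv,z):
    o,d=ray(n,uv); return o+d*(z-o[2])/d[2]
def cloud(n,dep):
    c=bot.camera_info(n); v,u=np.mgrid[:400,:640]; uv=np.stack([u,v],-1).reshape(-1,1,2).astype(float)
    p=cv2.undistortPoints(uv,c["K"],np.array(c["distortion"])).reshape(400,640,2)
    X=np.dstack([p,np.ones((400,640))])*dep[...,None]
    W=(X-c["t"])@c["R"]; W[dep==0]=np.nan; return W
def proj(n,X):
    c=bot.camera_info(n); return cv2.projectPoints(np.atleast_2d(np.array(X,float)),cv2.Rodrigues(c["R"])[0],c["t"],c["K"],np.array(c["distortion"]))[0][:,0]
def crop(im,b,s,f):
    l,t,r,bt=b; cv2.imwrite(f,cv2.resize(im[t:bt,l:r],None,fx=s,fy=s,interpolation=cv2.INTER_CUBIC))
E
python3 - <<'E'
from h import *
S=cv2.imread("pics/side0.png");T=cv2.imread("pics/top0.png")
a=cv2.resize(T[115:265,320:410],None,fx=4,fy=4,interpolation=cv2.INTER_CUBIC)
b=cv2.resize(S[140:230,235:355],None,fx=3.5,fy=3.5,interpolation=cv2.INTER_CUBIC)
cv2.imwrite("pics/pt.png",a);cv2.imwrite("pics/ps.png",b)
crop(T,(165,206,205,246),8,"pics/bt.png");crop(S,(275,345,320,390),8,"pics/bs.png")
WT=cloud("top",np.load("pics/top0.npy"));WS=cloud("side",np.load("pics/side0.npy"))
for n,W,uv in(("top",WT,(185,226)),("top",WT,(366,160)),("top",WT,(366,212)),("top",WT,(371,244)),("side",WS,(297,366)),("side",WS,(342,193)),("side",WS,(275,156))):
    print(n,uv,np.round(W[uv[1],uv[0]],4))
# clusters
H=WT[...,2]
def info(m,W): 
    P=W[m]; print(len(P),np.round(np.median(P,0),4),np.round(P.min(0),4),np.round(P.max(0),4))
m=np.zeros((400,640),bool); m[210:242,170:200]=1
info(m&(H>0.010),WT)
print("btn topz",np.round(np.sort(H[m&(H>0.008)]),4))
m[:]=0;m[140:180,345:390]=1; info(m&(H>0.18),WT)
m[:]=0;m[225:260,355:390]=1; info(m&(H>0.058),WT)
HS=WS[...,2]
m[:]=0;m[355:380,285:310]=1; info(m&(HS>0.010),WS); print(np.round(np.sort(HS[m&(HS>.01)]),4))
m[:]=0;m[140:180,255:295]=1; info(m&(HS>0.185),WS)
m[:]=0;m[185:210,330:352]=1; info(m&(HS>0.06),WS)
E
```

```text
top (185, 226) [0.5248 0.3518 0.016 ]
top (366, 160) [ 0.642  -0.1006  0.2101]
top (366, 212) [ 0.548  -0.1114  0.029 ]
top (371, 244) [ 0.4649 -0.117   0.073 ]
side (297, 366) [0.525  0.3548 0.017 ]
side (342, 193) [nan nan nan]
side (275, 156) [ 0.6453 -0.1054  0.2031]
81 [0.525  0.3541 0.0159] [0.5143 0.3419 0.011 ] [0.5381 0.3683 0.022 ]
btn topz [0.0081 0.0082 0.0087 0.0095 0.011  0.0118 0.0122 0.0122 0.0123 0.0126
 0.0126 0.0128 0.013  0.013  0.0133 0.0134 0.0136 0.0137 0.0138 0.0139
 0.0139 0.0139 0.0139 0.014  0.0141 0.0142 0.0142 0.0144 0.0144 0.0144
 0.0144 0.0146 0.0147 0.0148 0.015  0.0151 0.0151 0.0152 0.0152 0.0153
 0.0154 0.0155 0.0156 0.0157 0.0159 0.016  0.0162 0.0162 0.0163 0.0163
 0.0163 0.0164 0.0166 0.0166 0.0166 0.0167 0.0167 0.0167 0.0168 0.0169
 0.017  0.017  0.017  0.0171 0.0175 0.0177 0.018  0.0182 0.0183 0.0184
 0.0185 0.0187 0.0187 0.0188 0.0188 0.0193 0.0195 0.0198 0.0199 0.02
 0.02   0.0201 0.0207 0.0213 0.022 ]
347 [ 0.6446 -0.0983  0.2071] [ 0.6245 -0.1213  0.1846] [ 0.6686 -0.077   0.2135]
75 [ 0.4671 -0.1152  0.0682] [ 0.4555 -0.1278  0.0605] [ 0.477
[... 322 characters left out ...]
0139 0.014  0.014  0.014  0.014  0.014  0.0141 0.0141
 0.0142 0.0142 0.0142 0.0143 0.0145 0.0145 0.0145 0.0146 0.0146 0.0146
 0.0148 0.0148 0.0151 0.0152 0.0152 0.0152 0.0153 0.0153 0.0153 0.0154
 0.0154 0.0155 0.0155 0.0155 0.0155 0.0155 0.0155 0.0155 0.0156 0.0156
 0.0157 0.0157 0.0158 0.0158 0.0158 0.0158 0.0159 0.0159 0.016  0.0161
 0.0161 0.0161 0.0161 0.0161 0.0162 0.0164 0.0164 0.0165 0.0165 0.0165
 0.0166 0.0166 0.0166 0.0166 0.0166 0.0166 0.017  0.0171 0.0171 0.0173
 0.0178 0.0178 0.0178 0.0184 0.0187 0.0197 0.0203 0.0206]
252 [ 0.6468 -0.0909  0.2043] [ 0.626  -0.1197  0.185 ] [ 0.6705 -0.0755  0.2107]
47 [ 0.4684 -0.1127  0.0664] [ 0.4576 -0.1246  0.0608] [ 0.4785 -0.1036  0.0702]
```

```bash
python3 - <<'E'
import cv2,numpy as np
a=[cv2.imread(f"pics/{n}.png") for n in("pt","ps","bt","bs")]
c=np.zeros((600,800,3),np.uint8)
c[:600,:360]=a[0]; b=a[1]; c[:b.shape[0],365:365+b.shape[1]]=b
d=cv2.resize(a[2],(210,210));c[330:540,365:575]=d;d=cv2.resize(a[3],(210,210));c[330:540,580:790]=d
cv2.imwrite("pics/mix.png",c)
E
```

```text
(no output)
```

View pics/mix.png

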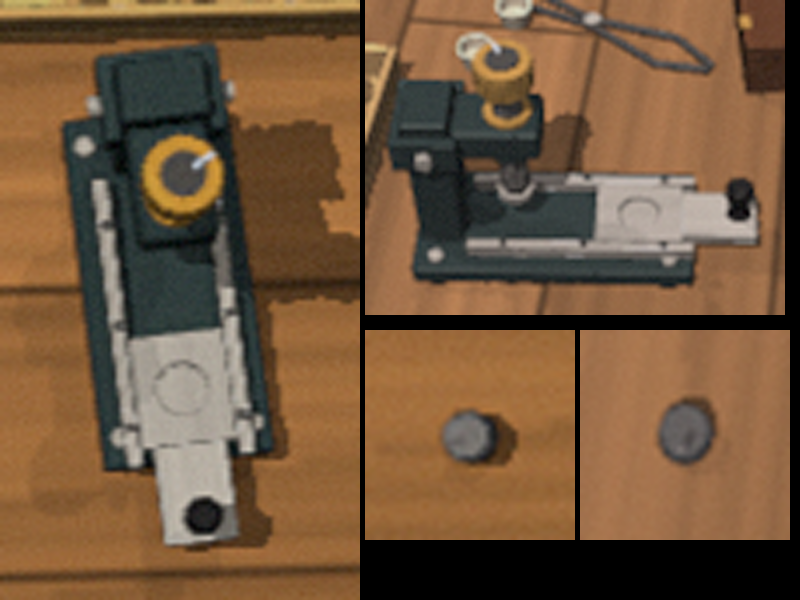

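```bash
python3 - <<'E'
from h import *
k=atz("top",(365.4,158.4),.207);c=atz("top",(364.9,211.4),.034);h=atz("top",(370.6,243.6),.069)
for n,x in zip("kch",(k,c,h)): print(n,np.round(x,4),np.round(proj("side",x),1))
for a,b in((h,k),(h,c),(c,k)): 
    d=(b-a)[:2]; print(np.hypot(*d),np.degrees(np.arctan2(d[1],d[0])))
print("btn top",np.round(atz("top",(185,226),.017),4))
# colour segmentation of button
for n,(l,t,r,b) in(("top",(172,213,198,240)),("side",(283,352,312,383))):
    im=cv2.imread(f"pics/{n}0.png")[t:b,l:r].astype(int)
    sat=im.max(2)-im.min(2); val=im.max(2)
    m=(sat<25)
    nn,lab,st,ce=cv2.connectedComponentsWithStats(m.astype(np.uint8)); i=1+np.argmax(st[1:,4]); ce=ce[i]+[l,t]
    print(n,st[i],ce,np.round(atz(n,ce,.009),4))
WT=cloud("top",np.load("pics/top0.npy"));WS=cloud("side",np.load("pics/side0.npy"))
# table reference bias near button
for n,W,(l,t,r,b) in(("top",WT,(160,240,210,260)),("side",WS,(320,355,350,385)),("top",WT,(360,262,400,280))):
    print(n,np.nanmedian(W[t:b,l:r,2]),np.nanstd(W[t:b,l:r,2]))
# heights knob top
for n,W,(l,t,r,b) in(("top",WT,(361,155,369,162)),("side",WS,(271,153,279,160))): print(n,np.round(np.nanmedian(W[t:b,l:r],axis=(0,1)),4))
E
```

```text
k [ 0.6463 -0.0997  0.207 ] [[274.1 156.4]]
c [ 0.549  -0.1082  0.034 ] [[312.8 200.4]]
h [ 0.4661 -0.1165  0.069 ] [[342.2 192.8]]
0.1810271192274551 5.314220486720802
0.08329390939248323 5.662784780013316
0.09773606477883626 5.017162960288594
btn top [0.5247 0.3515 0.017 ]
top [ 8  9 11  9 80] [184.7375 225.975 ] [0.5255 0.3546 0.009 ]
side [  9   9  12  13 114] [297.29824561 366.64912281] [0.5249 0.3535 0.009 ]
top 0.0005679999955884906 0.0024591713804885556
side -6.79637164190347e-05 0.0016104243650057312
top 0.0004929837532816238 0.002377974126650609
top [ 0.6469 -0.0977  0.2088]
side [ 0.6456 -0.1022  0.2063]
```

Emit:
servo_tool([
  [0,[0,0,0],10.7],
  [0,[29,-43,0],0],
  [0,[29,-43,0],0],
  [0,[29,-43,0],0],
  [0,[29,-43,0],0],
])

```text
time_s: 1.23
position: [0.2728, -0.4174, 0.2228]
tcp_rot: [[0.996, 0.092, 0.0], [0.092, -0.996, -0.001], [0.0, 0.001, -1.0]]
force: [0.7, -0.9, 0.3]
opening: 0.996
```

Emit:
servo_tool([
  [0,[29,-43,0],0],
  [0,[29,-43,0],0],
  [0,[29,-43,0],0],
  [0,[29,-43,0],0],
  [0,[29,-43,0],0],
])

```text
time_s: 1.85
position: [0.3974, -0.1898, 0.2229]
tcp_rot: [[0.996, 0.093, 0.001], [0.093, -0.996, -0.001], [0.001, 0.001, -1.0]]
force: [0.4, -0.9, 0.1]
opening: 1.001
```

Emit:
servo_tool([
  [0,[29,-43,0],0],
  [0,[15,-49,0],0],
  [0,[15,-49,0],0],
  [0,[15,-49,0],0],
  [0,[15,-49,5],0],
])

```text
time_s: 2.48
position: [0.4638, 0.0568, 0.2181]
tcp_rot: [[0.996, 0.093, 0.002], [0.093, -0.996, -0.0], [0.002, 0.001, -1.0]]
force: [0.2, -0.1, -0.0]
opening: 1.002
```

Emit:
servo_tool([
  [0,[15,-49,15],0],
  [0,[15,-49,15],0],
  [0,[15,-49,15],0],
  [0,[15,-49,15],0],
  [0,[0,0,0],0],
])

```text
time_s: 3.1
position: [0.5044, 0.2589, 0.1564]
tcp_rot: [[0.995, 0.098, -0.001], [0.098, -0.995, 0.0], [-0.0, -0.0, -1.0]]
force: [-0.4, 0.0, 0.3]
opening: 1.001
```

Emit:
servo_tool([
  [0,[14.5,-46,30],0],
  [0,[14.5,-46,30],0],
  [0,[0,0,20],0],
  [0,[0,0,20],0],
  [0,[0,0,0],0],
])

```text
time_s: 3.72
position: [0.5237, 0.3486, 0.0563]
tcp_rot: [[0.996, 0.092, -0.004], [0.092, -0.996, -0.002], [-0.004, 0.002, -1.0]]
force: [-0.1, -1.1, -0.5]
opening: 1.002
```

```bash
python3 - <<'E'
from h import *
print(bot.read_state()["position"],bot.read_state()["force"],bot.read_state()["joint_positions"])
im,d=bot.capture("side"); crop(im,(240,300,360,400),5,"pics/b1.png")
im,d=bot.capture("top"); crop(im,(140,180,240,270),5,"pics/b2.png")
E
```

```text
[0.52370757 0.34861475 0.05632615] [-0.0809239  -1.11328692 -0.472341  ] [ 2.34975791e+01  4.28771764e+01  8.81795329e+01 -2.50536645e-02
  4.91757974e+01  1.08221570e+02]
```

View pics/b1.png

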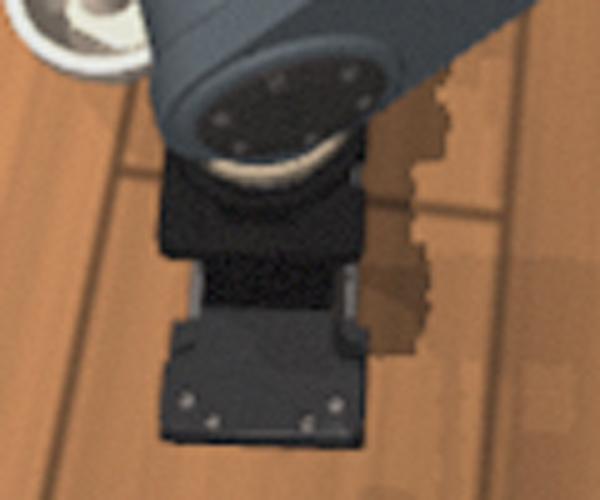

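```bash
python3 - <<'E'
from h import *
for n in("top","side"):
    W=cloud(n,np.load(f"pics/{n}0.npy"))
    m=np.zeros((400,640),bool)
    if n=="top": m[155:205,212:260]=1
    else: m[270:320,235:288]=1
    for lo in(.03,.055,.08):
        P=W[m&(W[...,2]>lo)]; print(n,lo,len(P),np.round(P.min(0),3),np.round(P.max(0),3))
E
```

```text
top 0.03 847 [0.582 0.164 0.03 ] [0.68  0.264 0.114]
top 0.055 449 [0.582 0.164 0.055] [0.68  0.264 0.114]
top 0.08 59 [0.607 0.218 0.08 ] [0.626 0.238 0.114]
side 0.03 871 [0.583 0.166 0.03 ] [0.681 0.264 0.111]
side 0.055 368 [0.583 0.166 0.055] [0.68  0.264 0.111]
side 0.08 48 [0.608 0.224 0.081] [0.628 0.24  0.111]
```

Emit:
servo_tool([
  [0,[2,-5.5,20],0],
  [0,[0,0,20],0],
  [0,[0,0,6],0],
  [0,[0,0,0],0],
])

```text
time_s: 4.32
position: [0.5255, 0.3555, 0.0104]
tcp_rot: [[0.996, 0.093, -0.002], [0.093, -0.996, -0.001], [-0.002, 0.001, -1.0]]
force: [0.1, 0.3, 0.6]
opening: 0.995
```

Emit:
servo_tool([
  [0.5,[0,1,3.5],0],
  [0.6,[0,0,0],0],
  [0.64,[0,0,0],0],
  [0.66,[0,0,0],0],
])

```text
time_s: 4.82
position: [0.5266, 0.3549, 0.0084]
tcp_rot: [[0.996, 0.093, 0.001], [0.093, -0.996, 0.0], [0.001, -0.0, -1.0]]
force: [0.6, 0.9, -0.3]
opening: 0.628
```

Emit:
servo_tool([
  [0.7,[0,0,0],0],
  [0.8,[0,0,0],0],
  [1,[0,0,0],0],
  [1,[0,0,0],0],
])

```text
time_s: 5.32
position: [0.5264, 0.3548, 0.0081]
tcp_rot: [[0.996, 0.093, -0.0], [0.093, -0.996, 0.0], [-0.0, -0.0, -1.0]]
force: [-0.1, 0.5, -0.0]
opening: 0.284
```

Emit:
servo_tool([
  [1,[0,0,0],0],
  [1,[0,0,-10],0],
  [1,[0,0,-30],0],
  [1,[0,0,-40],0],
  [1,[0,0,-40],0],
])

```text
time_s: 5.95
position: [0.5262, 0.3547, 0.1295]
tcp_rot: [[0.996, 0.093, -0.0], [0.093, -0.996, -0.0], [-0.0, 0.0, -1.0]]
force: [0.2, 0.1, -0.9]
opening: 0.281
```

```bash
python3 - <<'E'
from h import *
s=bot.read_state();print(s["position"],s["force"],s["opening"])
im,d=bot.capture("side"); crop(im,(220,250,380,400),4,"pics/b3.png")
E
```

```text
[0.52615402 0.35472809 0.12950284] [ 0.21644533  0.05281539 -0.89261782] 0.28076403963042307
```

View pics/b3.png

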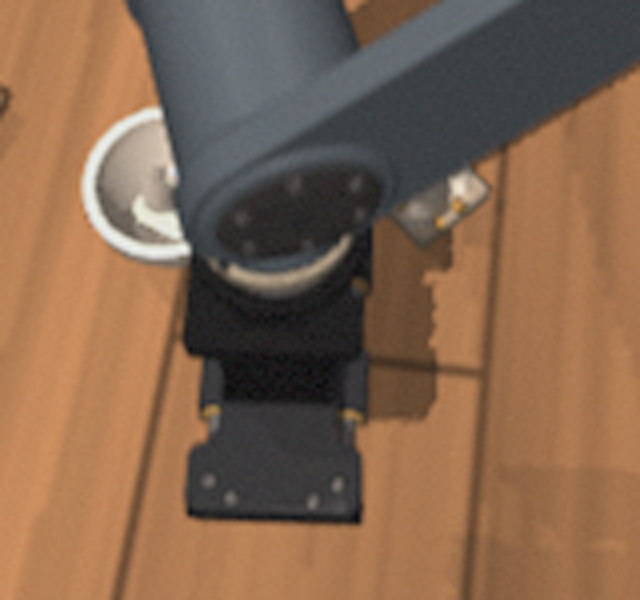

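Emit:
servo_tool([
  [1,[-2,25,0],0],
  [1,[-2,46,0],0],
  [1,[-2,46,0],0],
  [1,[-2,46,0],0],
  [1,[-2,46,0],0],
])

```text
time_s: 6.62
position: [0.5359, 0.1444, 0.1286]
tcp_rot: [[0.996, 0.093, 0.001], [0.093, -0.996, -0.0], [0.001, 0.0, -1.0]]
force: [0.5, -0.1, -0.4]
opening: 0.281
```

Emit:
servo_tool([
  [1,[-2,46,0],0],
  [1,[-2,46,0],0],
  [1,[-2,46,0],0],
  [1,[-2,46,0],0],
  [1,[-2,35,0],0],
])

```text
time_s: 7.25
position: [0.5465, -0.0752, 0.1286]
tcp_rot: [[0.996, 0.092, 0.001], [0.092, -0.996, -0.0], [0.001, 0.001, -1.0]]
force: [0.2, 0.8, -1.2]
opening: 0.278
```

Emit:
servo_tool([
  [1,[0,25,0],0],
  [1,[0,10,0],0],
  [1,[0,0,0],0],
  [1,[0,0,0],0],
])

```text
time_s: 7.75
position: [0.5491, -0.1068, 0.128]
tcp_rot: [[0.996, 0.094, -0.001], [0.094, -0.996, 0.001], [-0.001, -0.001, -1.0]]
force: [0.1, -0.4, -1.3]
opening: 0.283
```

Emit:
servo_tool([
  [1,[-0.8,1.8,20],0],
  [1,[0,0,30],0],
  [1,[0,0,28],0],
  [1,[0,0,0],0],
  [1,[0,0,0],0],
])

```text
time_s: 8.38
position: [0.5494, -0.1094, 0.0508]
tcp_rot: [[0.996, 0.094, 0.001], [0.094, -0.996, -0.0], [0.001, 0.0, -1.0]]
force: [-0.4, 0.0, -0.3]
opening: 0.28
```

```bash
python3 - <<'E'
from h import *
s=bot.read_state();print(s["position"],s["force"],s["opening"])
im,d=bot.capture("side"); crop(im,(240,140,380,240),5,"pics/c1.png")
E
```

```text
[ 0.5494268  -0.10938091  0.05076239] [-0.3899918   0.03402714 -0.31433431] 0.2795562379551426
```

View pics/c1.png

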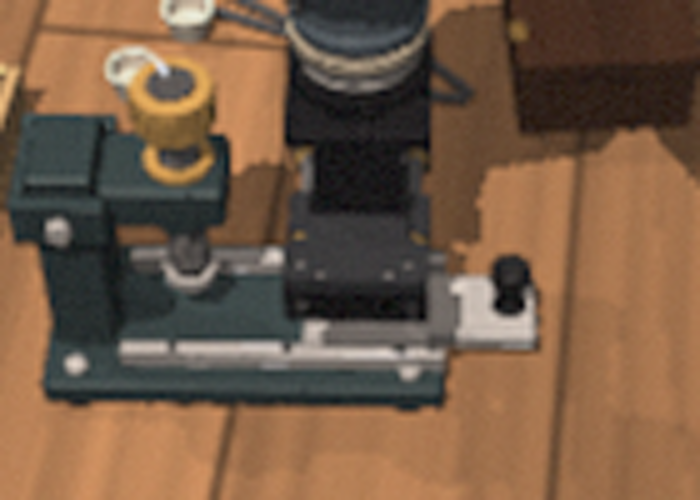

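Emit:
servo_tool([
  [1,[-0.8,-0.7,5],0],
  [1,[0,0,3],0],
  [1,[0,0,0],0],
])

```text
time_s: 8.8
position: [0.5479, -0.1093, 0.0421]
tcp_rot: [[0.996, 0.093, -0.0], [0.093, -0.996, 0.0], [-0.0, -0.0, -1.0]]
force: [1.0, 0.6, -0.8]
opening: 0.283
```

Emit:
servo_tool([
  [1,[0,0,2],0],
  [1,[0,0,1],0],
  [1,[0,0,0],0],
])

```text
time_s: 9.18
position: [0.5479, -0.1093, 0.0389]
tcp_rot: [[0.996, 0.093, -0.0], [0.093, -0.996, 0.0], [-0.0, -0.0, -1.0]]
force: [-0.9, 0.6, 0.6]
opening: 0.28
```

Emit:
servo_tool([
  [1,[0,0,0.6],0],
  [1,[0,0,0],0],
  [0.5,[0,0,0],0],
  [0.5,[0,0,0],0],
  [0.5,[0,0,0],0],
])

```text
time_s: 9.8
position: [0.5481, -0.1093, 0.0386]
tcp_rot: [[0.996, 0.093, 0.0], [0.093, -0.996, -0.0], [0.0, 0.0, -1.0]]
force: [0.0, -0.3, -0.6]
opening: 0.479
```

Emit:
servo_tool([
  [0.5,[0,0,-10],0],
  [0.5,[0,0,-30],0],
  [0.5,[0,0,-30],0],
  [0.5,[-40,0,-10],0],
  [0.5,[-50,0,0],0],
])

```text
time_s: 10.42
position: [0.4593, -0.1184, 0.1202]
tcp_rot: [[0.996, 0.094, 0.005], [0.094, -0.996, -0.003], [0.005, 0.003, -1.0]]
force: [-0.9, -0.8, 0.1]
opening: 0.501
```

```bash
python3 - <<'E'
from h import *
s=bot.read_state();print(s["position"],s["force"],s["opening"])
im,d=bot.capture("side"); a=im[150:230,240:360]
im,d2=bot.capture("top"); b=im[130:260,330:400]; np.save("pics/t2.npy",d2);np.save("pics/s2.npy",d)
a=cv2.resize(a,None,fx=4,fy=4,interpolation=2);b=cv2.resize(b,None,fx=4,fy=4,interpolation=2)
c=np.zeros((530,770,3),np.uint8);c[:320,:480]=a;c[:520,485:765]=b;cv2.imwrite("pics/d1.png",c)
E
```

```text
[ 0.45934895 -0.11841554  0.12021719] [-0.89710252 -0.79396576  0.10473509] 0.5006376315660711
```

View pics/d1.png

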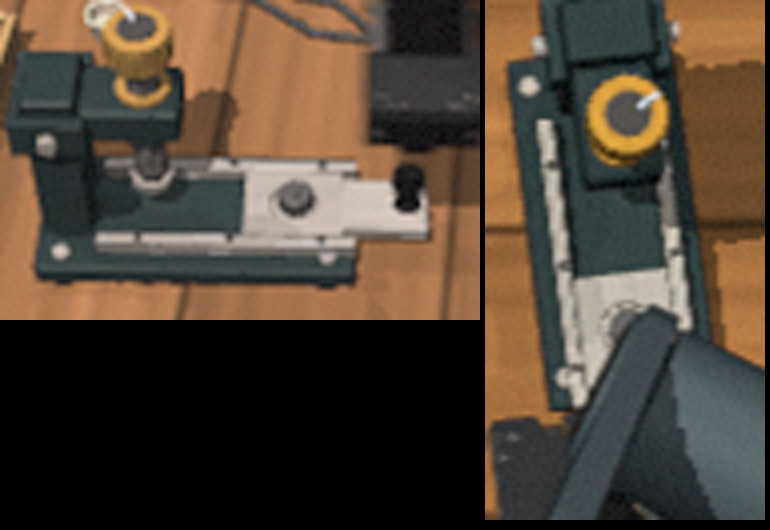

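The button is standing in the cup in both views: side crop (297,198), top crop (625,320). Next I'll push the slide home.

Emit:
servo_tool([
  [1,[-14,0,0],0],
  [1,[-14,-1,0],0],
  [1,[0,0,20],0],
  [1,[0,0,30],0],
  [1,[0,0,20],0],
])

```text
time_s: 11.15
position: [0.4303, -0.1193, 0.0475]
tcp_rot: [[0.996, 0.093, -0.0], [0.093, -0.996, 0.0], [-0.0, -0.0, -1.0]]
force: [0.2, -0.2, 0.0]
opening: 0.042
```

Emit:
servo_tool([
  [1,[0,0,0],0],
  [1,[0,0,0],0],
])

```text
time_s: 11.4
position: [0.4307, -0.1194, 0.0488]
tcp_rot: [[0.996, 0.093, 0.001], [0.093, -0.996, -0.0], [0.001, 0.0, -1.0]]
force: [-0.6, -0.8, 0.2]
opening: 0.005
```

Emit:
servo_tool([
  [1,[4,0,0],0],
  [1,[5,0,0],0],
  [1,[4,0,0],0],
  [1,[4,0,0],0],
  [1,[4,0,0],0],
])

```text
time_s: 12.02
position: [0.4511, -0.1172, 0.0485]
tcp_rot: [[0.996, 0.093, -0.001], [0.093, -0.996, 0.0], [-0.001, -0.0, -1.0]]
force: [-2.2, -2.4, 1.8]
opening: 0.009
```

Emit:
servo_tool([
  [1,[6,0,0],0],
  [1,[8,0,0],0],
  [1,[8,0,0],0],
  [1,[8,0,0],0],
  [1,[8,0,0],0],
])

```text
time_s: 12.65
position: [0.4896, -0.1135, 0.0484]
tcp_rot: [[0.996, 0.093, -0.0], [0.093, -0.996, 0.0], [-0.0, -0.0, -1.0]]
force: [-2.4, -2.2, 2.5]
opening: 0.009
```

Emit:
servo_tool([
  [1,[8,0,0],0],
  [1,[8,0,0],0],
  [1,[8,0,0],0],
  [1,[8,0,0],0],
  [1,[6,0,0],0],
])

```text
time_s: 13.28
position: [0.5274, -0.11, 0.0484]
tcp_rot: [[0.996, 0.093, -0.0], [0.093, -0.996, 0.0], [-0.0, -0.0, -1.0]]
force: [-2.2, -0.7, 1.0]
opening: 0.005
```

Emit:
servo_tool([
  [1,[5,0,0],0],
  [1,[4,0,0],0],
  [1,[2,0,0],0],
  [1,[1.5,0,0],0],
])

```text
time_s: 13.78
position: [0.5394, -0.109, 0.0484]
tcp_rot: [[0.996, 0.093, -0.0], [0.093, -0.996, 0.0], [-0.0, -0.0, -1.0]]
force: [-3.0, 0.6, 1.1]
opening: 0.006
```

Emit:
servo_tool([
  [1,[1,0,0],0],
  [1,[1,0,0],0],
])

```text
time_s: 14.02
position: [0.5413, -0.1088, 0.0484]
tcp_rot: [[0.996, 0.093, -0.0], [0.093, -0.996, 0.0], [-0.0, -0.0, -1.0]]
force: [-2.3, 0.0, 1.9]
opening: 0.006
```

Emit:
servo_tool([
  [1,[1,0,0],0],
  [1,[0.5,0,0],0],
])

```text
time_s: 14.28
position: [0.5429, -0.1087, 0.0484]
tcp_rot: [[0.996, 0.093, -0.0], [0.093, -0.996, 0.0], [-0.0, -0.0, -1.0]]
force: [-2.6, 0.3, 1.1]
opening: 0.006
```

Emit:
servo_tool([
  [1,[0.5,0,0],0],
  [1,[0.5,0,0],0],
])

```text
time_s: 14.52
position: [0.5433, -0.1085, 0.0483]
tcp_rot: [[0.996, 0.093, -0.001], [0.093, -0.996, 0.0], [-0.001, -0.0, -1.0]]
force: [-4.3, -0.9, 1.6]
opening: 0.009
```

Emit:
servo_tool([
  [1,[0.5,0,0],0],
  [1,[0.5,0,0],0],
])

```text
time_s: 14.78
position: [0.5435, -0.1084, 0.0483]
tcp_rot: [[0.996, 0.093, -0.003], [0.093, -0.996, 0.0], [-0.003, -0.001, -1.0]]
force: [-6.2, -1.7, 2.8]
opening: 0.005
```

Emit:
servo_tool([
  [1,[-6,0,0],0],
  [1,[-30,0,0],0],
  [0.3,[-30,0,-30],0],
  [0.3,[0,0,-60],0],
  [0,[0,0,-60],-10],
])

```text
time_s: 15.4
position: [0.4803, -0.1153, 0.2002]
tcp_rot: [[0.963, 0.268, 0.003], [0.268, -0.963, -0.001], [0.003, 0.002, -1.0]]
force: [1.4, -0.8, -0.1]
opening: 0.262
```

Emit:
servo_tool([
  [0,[0,0,-60],-10.5],
  [0,[0,0,0],-10.5],
  [0,[0,0,0],-10.5],
  [0,[0,0,0],-10.5],
  [0,[0,0,0],-10.5],
])

```text
time_s: 16.02
position: [0.4807, -0.1152, 0.2591]
tcp_rot: [[0.372, 0.928, 0.005], [0.928, -0.372, -0.001], [0.0, 0.005, -1.0]]
force: [-0.1, -0.2, -0.1]
opening: 0.834
```

```bash
python3 - <<'E'
from h import *
s=bot.read_state();print(s["position"],s["joint_positions"],s["opening"])
im,d=bot.capture("side"); a=im[140:230,240:360]
im2,d2=bot.capture("top"); b=im2[130:260,330:400]; np.save("pics/t3.npy",d2);np.save("pics/s3.npy",d)
cv2.imwrite("pics/side3.png",im);cv2.imwrite("pics/top3.png",im2)
a=cv2.resize(a,None,fx=4,fy=4,interpolation=2);b=cv2.resize(b,None,fx=4,fy=4,interpolation=2)
c=np.zeros((530,770,3),np.uint8);c[:360,:480]=a;c[:520,485:765]=b;cv2.imwrite("pics/d2.png",c)
E
```

```text
[ 0.48068983 -0.11520511  0.25908079] [-2.64800266e+01  1.73330031e+01  9.80434697e+01  4.44954587e-02
  6.43528843e+01 -4.66881035e+00] 0.8341106153807112
```

View pics/d2.png

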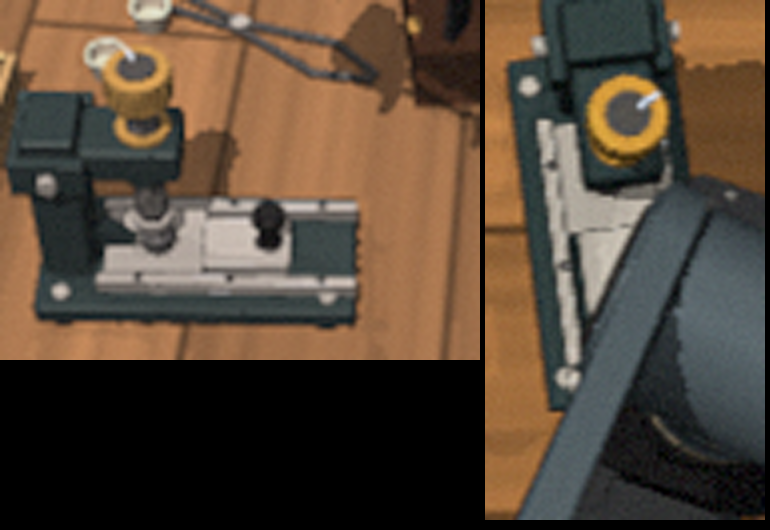

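Emit:
servo_tool([
  [0,[0,0,0],-10.5],
  [0,[0,0,0],-10.5],
  [0,[0,0,0],-10.5],
  [0,[0,0,0],-10.5],
  [0,[0,0,0],-10.5],
])

```text
time_s: 16.75
position: [0.4801, -0.115, 0.2587]
tcp_rot: [[-0.507, 0.862, 0.003], [0.862, 0.507, -0.001], [-0.002, 0.002, -1.0]]
force: [-0.4, -0.6, 0.3]
opening: 1.003
```

Emit:
servo_tool([
  [0,[0,0,0],-10.5],
  [0,[0,0,0],-10.5],
  [0,[0,0,0],-10.5],
  [0,[0,0,0],-10.5],
  [0,[0,0,0],-10.5],
])

```text
time_s: 17.38
position: [0.4802, -0.115, 0.2587]
tcp_rot: [[-0.992, 0.123, 0.003], [0.123, 0.992, -0.001], [-0.003, -0.0, -1.0]]
force: [-0.4, 1.1, 0.4]
opening: 1.002
```

Emit:
servo_tool([
  [0,[0,0,0],-10.5],
  [0,[0,0,0],-10.5],
  [0,[0,0,0],-10.5],
  [0,[0,0,0],-10.5],
  [0,[0,0,0],0],
])

```text
time_s: 18.0
position: [0.4799, -0.1149, 0.2587]
tcp_rot: [[-0.824, -0.567, 0.002], [-0.567, 0.824, -0.001], [-0.001, -0.002, -1.0]]
force: [-0.9, -0.1, -0.6]
opening: 0.997
```

```bash
cat > d.py <<'E'
from h import *
import sys
s=bot.read_state(); R=s["tcp_rot"]; p=s["position"]
print("p",np.round(p,4),"yaw",round(np.degrees(np.arctan2(R[1,0],R[0,0])),2),"q",np.round(s["joint_positions"],1),"F",np.round(s["force"],2),"M",np.round(s["moment"],3),"op",round(s["opening"],3),"t",round(s["time_s"],2))
if len(sys.argv)>1:
    g=np.array([float(v) for v in sys.argv[1:4]]); print("tool delta mm",np.round(R.T@(g-p)*1000,1))
E
python3 d.py .6466 -.0991 .235
```

```text
p [ 0.4799 -0.1149  0.2587] yaw -145.44 q [ -26.5   17.4   98.1    0.    64.4 -151. ] F [-0.89 -0.09 -0.6 ] M [ 0.12  -0.129  0.023] op 0.997 t 18.0
tool delta mm [-146.2  -81.5   24. ]
```

Emit:
servo_tool([
  [0,[-36,-20,0],0],
  [0,[-36,-20,0],0],
  [0,[-36,-20,0],0],
  [0,[-36,-20,6],0],
  [0,[0,0,10],0],
])

```text
time_s: 18.62
position: [0.6463, -0.0981, 0.2421]
tcp_rot: [[-0.823, -0.568, 0.004], [-0.568, 0.823, -0.001], [-0.003, -0.003, -1.0]]
force: [-0.7, 0.2, 0.1]
opening: 1.003
```

Emit:
servo_tool([
  [0,[0,0,0],0],
  [0,[0,0,0],0],
])

```text
time_s: 18.88
position: [0.6421, -0.0982, 0.2426]
tcp_rot: [[-0.822, -0.57, -0.001], [-0.57, 0.822, 0.0], [0.0, 0.0, -1.0]]
force: [0.9, 0.1, -0.4]
opening: 1.007
```

```bash
python3 d.py .6466 -.0991 .18; python3 - <<'E'
from h import *
a=cv2.resize(bot.capture("side")[0][100:230,220:370],None,fx=4,fy=4,interpolation=2);cv2.imwrite("pics/e1.png",a)
E
```

```text
p [ 0.6421 -0.0982  0.2426] yaw -145.28 q [ -18.5   31.    77.    -0.    72.  -143.3] F [ 0.95  0.06 -0.36] M [ 0.144 -0.063  0.049] op 1.007 t 18.88
tool delta mm [-3.2 -3.3 62.6]
```

View pics/e1.png

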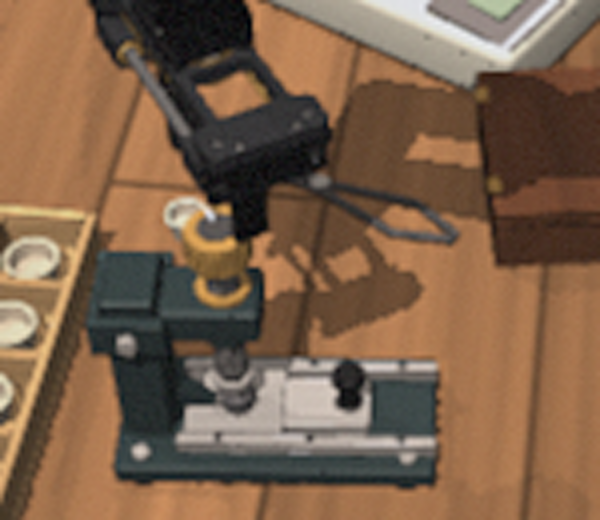

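Emit:
servo_tool([
  [0,[-3.2,-3.3,0],0],
  [0,[0,0,20],0],
  [0,[0,0,20],0],
  [0,[0,0,15],0],
  [0,[0,0,7],0],
])

```text
time_s: 19.55
position: [0.6473, -0.099, 0.1797]
tcp_rot: [[-0.821, -0.571, -0.001], [-0.571, 0.821, 0.0], [0.001, 0.001, -1.0]]
force: [0.6, 0.4, 0.6]
opening: 0.997
```

Emit:
servo_tool([
  [0,[0,0,0],0],
  [0,[0,0,0],0],
])

```text
time_s: 19.8
position: [0.6482, -0.0992, 0.1812]
tcp_rot: [[-0.821, -0.571, 0.001], [-0.571, 0.821, -0.0], [-0.001, -0.001, -1.0]]
force: [0.5, -0.5, -0.9]
opening: 1.002
```

```bash
python3 d.py .6466 -.0991 .18
```

```text
p [ 0.6482 -0.0992  0.1812] yaw -145.17 q [ -18.4   35.1   79.7    0.    65.  -143.3] F [ 0.48 -0.52 -0.9 ] M [ 0.129 -0.112 -0.001] op 1.002 t 19.8
tool delta mm [1.2 1.  1.2]
```

Emit:
servo_tool([
  [0.3,[1,0.8,0.5],0],
  [0.45,[0,0,0],0],
  [0.45,[0,0,0],0],
  [0.45,[0,0,0],0],
])

```text
time_s: 20.3
position: [0.6464, -0.0989, 0.18]
tcp_rot: [[-0.821, -0.571, 0.0], [-0.571, 0.821, -0.0], [-0.0, -0.0, -1.0]]
force: [-1.0, -0.3, 0.8]
opening: 0.636
```

```bash
python3 d.py .6466 -.0991 .18
```

```text
p [ 0.6464 -0.0989  0.18  ] yaw -145.17 q [ -18.5   35.1   80.     0.    64.9 -143.3] F [-0.99 -0.28  0.85] M [ 0.137 -0.097  0.021] op 0.636 t 20.3
tool delta mm [-0.1 -0.3  0. ]
```

Well centred. I'll close in small steps and watch the side force.

Emit:
servo_tool([
  [0.46,[0,0,0],0],
  [0.47,[0,0,0],0],
  [0.47,[0,0,0],0],
])

```text
time_s: 20.68
position: [0.6463, -0.0989, 0.1799]
tcp_rot: [[-0.821, -0.571, -0.0], [-0.571, 0.821, 0.0], [-0.0, 0.0, -1.0]]
force: [0.5, -1.3, -0.2]
opening: 0.529
```

Emit:
servo_tool([
  [0.48,[0,0,0],0],
  [0.485,[0,0,0],0],
])

```text
time_s: 20.92
position: [0.6464, -0.0991, 0.18]
tcp_rot: [[-0.821, -0.571, 0.0], [-0.571, 0.821, -0.0], [-0.0, -0.0, -1.0]]
force: [0.6, -0.5, -0.4]
opening: 0.521
```

```bash
python3 d.py .6466 -.0991 .18
```

```text
p [ 0.6464 -0.0991  0.18  ] yaw -145.17 q [ -18.5   35.1   80.    -0.    64.8 -143.3] F [ 0.64 -0.5  -0.42] M [ 0.047 -0.193  0.03 ] op 0.521 t 20.93
tool delta mm [-0.1 -0.1 -0. ]
```

Emit:
servo_tool([
  [0.49,[0,0,0],0],
  [0.495,[0,0,0],0],
  [0.5,[0,0,0],0],
])

```text
time_s: 21.3
position: [0.6468, -0.0994, 0.18]
tcp_rot: [[-0.821, -0.571, 0.001], [-0.571, 0.821, -0.001], [-0.0, -0.001, -1.0]]
force: [1.4, -2.5, -1.3]
opening: 0.504
```

Emit:
servo_tool([
  [0.505,[0,0,0],0],
  [0.51,[0,0,0],0],
])

```text
time_s: 21.55
position: [0.6467, -0.0994, 0.18]
tcp_rot: [[-0.821, -0.571, 0.001], [-0.571, 0.821, -0.001], [-0.0, -0.001, -1.0]]
force: [2.0, -3.7, -3.7]
opening: 0.5
```

```bash
python3 d.py .6466 -.0991 .18
```

```text
p [ 0.6467 -0.0994  0.18  ] yaw -145.17 q [ -18.5   35.1   80.    -0.    64.8 -143.3] F [ 2.01 -3.72 -3.67] M [-0.38  -0.4   -0.009] op 0.5 t 21.55
tool delta mm [-0.1  0.3 -0. ]
```

Emit:
servo_tool([
  [0.51,[0,-0.5,0],0],
  [0.52,[0,0,0],0],
  [0.54,[0,0,0],0],
])

```text
time_s: 21.92
position: [0.6467, -0.0994, 0.18]
tcp_rot: [[-0.821, -0.571, 0.0], [-0.571, 0.821, -0.0], [-0.0, -0.0, -1.0]]
force: [1.5, -3.8, -2.0]
opening: 0.497
```

```bash
python3 d.py .6466 -.0991 .18
```

```text
p [ 0.6467 -0.0994  0.18  ] yaw -145.17 q [ -18.5   35.1   80.    -0.    64.9 -143.3] F [ 1.55 -3.83 -1.97] M [-0.37  -0.408 -0.041] op 0.497 t 21.93
tool delta mm [-0.1  0.3 -0. ]
```

Emit:
servo_tool([
  [0.6,[0,-0.4,0],0],
  [0.8,[0,0,0],0],
  [1,[0,0,0],0],
  [1,[0,0,0],0],
])

```text
time_s: 22.42
position: [0.6467, -0.0995, 0.1799]
tcp_rot: [[-0.821, -0.571, -0.0], [-0.571, 0.821, 0.0], [0.0, 0.0, -1.0]]
force: [0.4, -1.2, 0.1]
opening: 0.498
```

```bash
python3 d.py .6466 -.0991 .18
```

```text
p [ 0.6467 -0.0995  0.1799] yaw -145.17 q [ -18.5   35.2   79.9    0.    64.9 -143.4] F [ 0.42 -1.2   0.05] M [-0.171 -0.348  0.066] op 0.498 t 22.43
tool delta mm [-0.1  0.4 -0.1]
```

Emit:
servo_tool([
  [1,[0,0,0.39],5],
  [1,[0,0,0.39],5],
  [1,[0,0,0.39],5],
  [1,[0,0,0.39],5],
])

```text
time_s: 22.92
position: [0.6467, -0.0995, 0.1784]
tcp_rot: [[-0.967, -0.255, -0.0], [-0.255, 0.967, -0.0], [0.0, -0.0, -1.0]]
force: [1.5, -2.1, -0.8]
opening: 0.499
```

```bash
python3 d.py .6467 -.0995 .18
```

```text
p [ 0.6467 -0.0995  0.1784] yaw -165.25 q [ -18.5   35.3   80.    -0.    64.7 -123.3] F [ 1.51 -2.13 -0.79] M [-0.236 -0.328  0.276] op 0.499 t 22.93
tool delta mm [ 0.  -0.  -1.6]
```

Emit:
servo_tool([
  [1,[0,0,0.39],5],
  [1,[0,0,0.39],5],
  [1,[0,0,0.39],5],
  [1,[0,0,0.39],5],
  [1,[0,0,0.39],5],
])

```text
time_s: 23.55
position: [0.6467, -0.0995, 0.1764]
tcp_rot: [[-0.984, 0.178, -0.0], [0.178, 0.984, -0.0], [0.0, -0.0, -1.0]]
force: [1.9, -0.9, -1.2]
opening: 0.5
```

```bash
python3 d.py .6467 -.0995 .18;  python3 - <<'E'
from h import *
a=cv2.resize(bot.capture("side")[0][140:230,220:370],None,fx=5,fy=5,interpolation=2);cv2.imwrite("pics/f1.png",a)
E
python3 d.py
```

```text
p [ 0.6467 -0.0995  0.1764] yaw 169.75 q [-18.5  35.4  80.1  -0.   64.5 -98.3] F [ 1.88 -0.9  -1.24] M [-0.224 -0.408  0.325] op 0.5 t 23.55
tool delta mm [ 0.  -0.  -3.6]
p [ 0.6467 -0.0995  0.1764] yaw 169.63 q [-18.5  35.4  80.1  -0.   64.5 -98.1] F [ 0.79 -2.53 -1.88] M [-0.273 -0.346  0.101] op 0.5 t 23.6
```

View pics/f1.png

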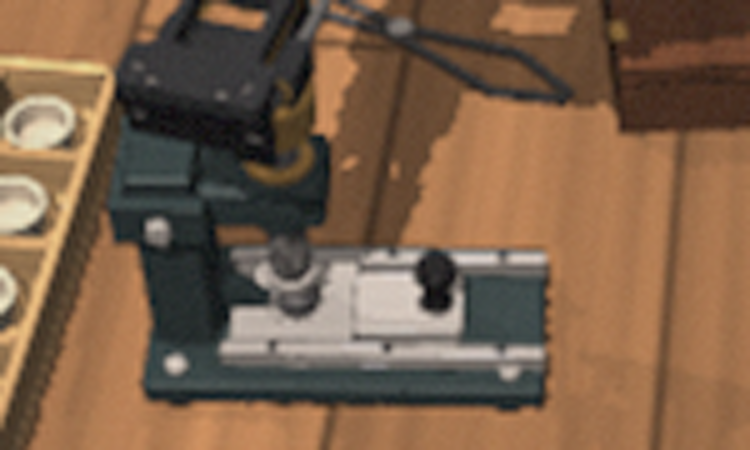

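Emit:
servo_tool([
  [1,[0,0,0.31],4],
  [1,[0,0,0.31],4],
])

```text
time_s: 23.85
position: [0.6467, -0.0995, 0.1758]
tcp_rot: [[-0.95, 0.312, -0.0], [0.312, 0.95, -0.0], [0.0, -0.0, -1.0]]
force: [1.5, -1.9, -1.0]
opening: 0.499
```

```bash
python3 d.py
```

```text
p [ 0.6467 -0.0995  0.1758] yaw 161.84 q [-18.5  35.4  80.1  -0.   64.4 -90.3] F [ 1.47 -1.91 -1.03] M [-0.195 -0.361  0.333] op 0.499 t 23.85
```

Emit:
servo_tool([
  [1,[0,0,0.23],3],
])

```text
time_s: 23.98
position: [0.6468, -0.0995, 0.1756]
tcp_rot: [[-0.933, 0.36, -0.0], [0.36, 0.933, -0.0], [0.0, -0.0, -1.0]]
force: [1.5, -1.6, -0.8]
opening: 0.493
```

```bash
python3 d.py
```

```text
p [ 0.6468 -0.0995  0.1756] yaw 158.87 q [-18.5  35.4  80.2  -0.   64.4 -87.4] F [ 1.46 -1.57 -0.83] M [-0.319 -0.338  0.353] op 0.493 t 23.98
```

Emit:
servo_tool([
  [1,[0,0,0.23],3],
])

```text
time_s: 24.1
position: [0.6467, -0.0995, 0.1754]
tcp_rot: [[-0.913, 0.409, -0.0], [0.409, 0.913, -0.0], [0.0, -0.0, -1.0]]
force: [2.1, -2.0, -0.8]
opening: 0.499
```

```bash
python3 d.py
```

```text
p [ 0.6467 -0.0995  0.1754] yaw 155.87 q [-18.5  35.5  80.2  -0.   64.4 -84.4] F [ 2.1  -1.97 -0.84] M [-0.257 -0.448  0.327] op 0.499 t 24.1
```

Emit:
servo_tool([
  [1,[0,0,0.23],3],
])

```text
time_s: 24.22
position: [0.6468, -0.0995, 0.1752]
tcp_rot: [[-0.89, 0.456, -0.0], [0.456, 0.89, -0.0], [0.0, -0.0, -1.0]]
force: [2.1, -2.0, -0.3]
opening: 0.501
```

```bash
python3 d.py
```

```text
p [ 0.6468 -0.0995  0.1752] yaw 152.88 q [-18.5  35.5  80.2  -0.   64.4 -81.4] F [ 2.11 -2.01 -0.33] M [-0.201 -0.407  0.292] op 0.501 t 24.23
```

Emit:
servo_tool([
  [1,[0,0,0.23],3],
])

```text
time_s: 24.35
position: [0.6467, -0.0995, 0.1749]
tcp_rot: [[-0.865, 0.502, -0.0], [0.502, 0.865, -0.0], [0.0, -0.0, -1.0]]
force: [1.0, -1.9, -1.2]
opening: 0.495
```

```bash
python3 d.py
```

```text
p [ 0.6467 -0.0995  0.1749] yaw 149.88 q [-18.5  35.5  80.2  -0.   64.3 -78.4] F [ 1.02 -1.92 -1.22] M [-0.235 -0.429  0.297] op 0.495 t 24.35
```

Emit:
servo_tool([
  [1,[0,0,0.23],3],
])

```text
time_s: 24.48
position: [0.6468, -0.0996, 0.1747]
tcp_rot: [[-0.837, 0.546, -0.0], [0.546, 0.837, -0.0], [0.0, -0.0, -1.0]]
force: [1.9, -1.9, -0.6]
opening: 0.497
```

```bash
python3 d.py
```

```text
p [ 0.6468 -0.0996  0.1747] yaw 146.88 q [-18.5  35.5  80.2  -0.   64.3 -75.4] F [ 1.92 -1.89 -0.6 ] M [-0.25  -0.398  0.284] op 0.497 t 24.48
```

Emit:
servo_tool([
  [1,[0,0,0.23],3],
])

```text
time_s: 24.6
position: [0.6468, -0.0995, 0.1745]
tcp_rot: [[-0.808, 0.59, -0.0], [0.59, 0.808, -0.0], [0.0, -0.0, -1.0]]
force: [0.8, -1.8, -1.1]
opening: 0.5
```

```bash
python3 d.py
```

```text
p [ 0.6468 -0.0995  0.1745] yaw 143.88 q [-18.5  35.5  80.2  -0.   64.3 -72.4] F [ 0.79 -1.82 -1.05] M [-0.297 -0.337  0.268] op 0.5 t 24.6
```

```bash
sed -i 's/"op",/"tau6",round(s["tau"][5],4),"op",/' d.py; sed -i 's/"q",np.round(s\["joint_positions"\],1),//' d.py; python3 d.py
```

```text
p [ 0.6468 -0.0995  0.1745] yaw 143.88 F [ 0.79 -1.82 -1.05] M [-0.297 -0.337  0.268] tau6 0.047 op 0.5 t 24.6
```

Emit:
servo_tool([
  [1,[0,0,0.23],3],
])

```text
time_s: 24.72
position: [0.6467, -0.0995, 0.1742]
tcp_rot: [[-0.776, 0.631, -0.0], [0.631, 0.776, -0.0], [0.0, -0.0, -1.0]]
force: [1.6, -2.8, -1.7]
opening: 0.499
```

```bash
python3 d.py
```

```text
p [ 0.6467 -0.0995  0.1742] yaw 140.88 F [ 1.55 -2.75 -1.7 ] M [-0.257 -0.378  0.349] tau6 0.047 op 0.499 t 24.73
```

Emit:
servo_tool([
  [1,[0,0,0.23],3],
])

```text
time_s: 24.85
position: [0.6467, -0.0996, 0.174]
tcp_rot: [[-0.742, 0.671, -0.0], [0.671, 0.742, -0.0], [0.0, -0.0, -1.0]]
force: [1.2, -2.5, -0.6]
opening: 0.496
```

```bash
python3 d.py
```

```text
p [ 0.6467 -0.0996  0.174 ] yaw 137.87 F [ 1.16 -2.52 -0.59] M [-0.294 -0.413  0.337] tau6 0.0471 op 0.496 t 24.85
```

Emit:
servo_tool([
  [1,[0,0,0.23],3],
])

```text
time_s: 24.98
position: [0.6467, -0.0996, 0.1737]
tcp_rot: [[-0.706, 0.709, -0.0], [0.709, 0.706, -0.0], [0.0, -0.0, -1.0]]
force: [0.5, -3.1, -1.0]
opening: 0.495
```

```bash
python3 d.py
```

```text
p [ 0.6467 -0.0996  0.1737] yaw 134.87 F [ 0.45 -3.08 -0.96] M [-0.28  -0.431  0.273] tau6 0.0472 op 0.495 t 24.98
```

Emit:
servo_tool([
  [1,[0,0,0.23],3],
])

```text
time_s: 25.1
position: [0.6467, -0.0996, 0.1735]
tcp_rot: [[-0.668, 0.745, -0.0], [0.745, 0.668, -0.0], [0.0, -0.0, -1.0]]
force: [1.3, -2.0, -0.6]
opening: 0.497
```

```bash
python3 d.py
```

```text
p [ 0.6467 -0.0996  0.1735] yaw 131.88 F [ 1.33 -2.05 -0.58] M [-0.284 -0.449  0.355] tau6 0.0472 op 0.497 t 25.1
```

Emit:
servo_tool([
  [1,[0,0,0.23],3],
])

```text
time_s: 25.22
position: [0.6467, -0.0996, 0.1733]
tcp_rot: [[-0.628, 0.779, -0.0], [0.779, 0.628, -0.0], [0.0, -0.0, -1.0]]
force: [1.1, -1.6, -1.3]
opening: 0.496
```

```bash
python3 d.py
```

```text
p [ 0.6467 -0.0996  0.1733] yaw 128.87 F [ 1.12 -1.63 -1.31] M [-0.338 -0.363  0.323] tau6 0.0471 op 0.496 t 25.23
```

Emit:
servo_tool([
  [1,[0,0,0.23],3],
])

```text
time_s: 25.35
position: [0.6467, -0.0996, 0.173]
tcp_rot: [[-0.586, 0.81, -0.0], [0.81, 0.586, -0.0], [0.0, -0.0, -1.0]]
force: [1.3, -1.0, -1.5]
opening: 0.5
```

```bash
python3 d.py
```

```text
p [ 0.6467 -0.0996  0.173 ] yaw 125.87 F [ 1.34 -1.02 -1.55] M [-0.289 -0.358  0.318] tau6 0.0473 op 0.5 t 25.35
```

Emit:
servo_tool([
  [1,[0,0,0.23],3],
])

```text
time_s: 25.48
position: [0.6467, -0.0996, 0.1728]
tcp_rot: [[-0.543, 0.84, -0.0], [0.84, 0.543, -0.0], [0.0, -0.0, -1.0]]
force: [1.1, -2.1, -0.8]
opening: 0.494
```

```bash
python3 d.py
```

```text
p [ 0.6467 -0.0996  0.1728] yaw 122.87 F [ 1.12 -2.11 -0.83] M [-0.316 -0.385  0.353] tau6 0.0474 op 0.494 t 25.48
```

Emit:
servo_tool([
  [1,[0,0,0.23],3],
])

```text
time_s: 25.6
position: [0.6467, -0.0996, 0.1726]
tcp_rot: [[-0.498, 0.867, -0.0], [0.867, 0.498, -0.0], [0.0, -0.0, -1.0]]
force: [1.0, -2.2, -1.0]
opening: 0.502
```

```bash
python3 d.py; python3 - <<'E'
from h import *
a=cv2.resize(bot.capture("side")[0][140:230,220:370],None,fx=5,fy=5,interpolation=2);cv2.imwrite("pics/f2.png",a)
E
```

```text
p [ 0.6467 -0.0996  0.1726] yaw 119.88 F [ 1.02 -2.21 -1.01] M [-0.27 -0.35  0.28] tau6 0.0473 op 0.502 t 25.6
```

View pics/f2.png

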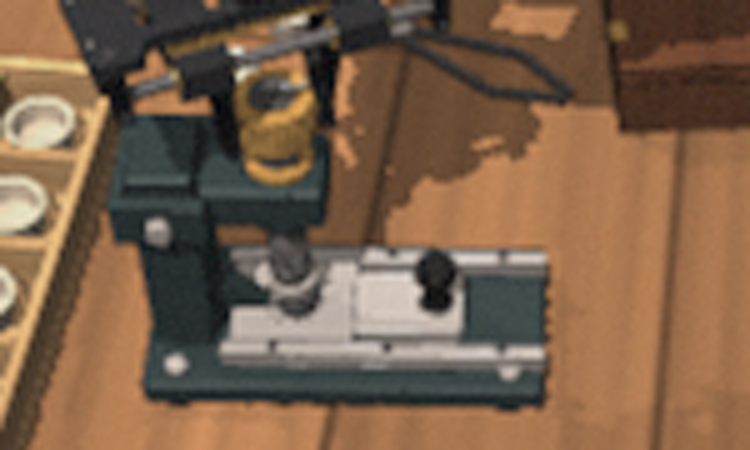

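Emit:
servo_tool([
  [1,[0,0,0.31],4],
])

```text
time_s: 25.78
position: [0.6467, -0.0996, 0.1723]
tcp_rot: [[-0.436, 0.9, -0.0], [0.9, 0.436, -0.0], [-0.0, -0.0, -1.0]]
force: [0.8, -1.6, -0.4]
opening: 0.496
```

```bash
python3 d.py
```

```text
p [ 0.6467 -0.0996  0.1723] yaw 115.88 F [ 0.81 -1.55 -0.4 ] M [-0.325 -0.354  0.359] tau6 -0.1134 op 0.496 t 25.77
```

Emit:
servo_tool([
  [1,[0,0,0.31],4],
])

```text
time_s: 25.9
position: [0.6467, -0.0996, 0.172]
tcp_rot: [[-0.372, 0.928, -0.0], [0.928, 0.372, -0.0], [-0.0, -0.0, -1.0]]
force: [1.6, -2.9, -0.9]
opening: 0.494
```

```bash
python3 d.py
```

```text
p [ 0.6467 -0.0996  0.172 ] yaw 111.86 F [ 1.65 -2.91 -0.89] M [-0.356 -0.354  0.34 ] tau6 -0.0443 op 0.494 t 25.9
```

Emit:
servo_tool([
  [1,[0,0,0.31],4],
])

```text
time_s: 26.02
position: [0.6467, -0.0996, 0.1717]
tcp_rot: [[-0.307, 0.952, -0.0], [0.952, 0.307, -0.0], [-0.0, -0.0, -1.0]]
force: [0.8, -2.6, -0.5]
opening: 0.5
```

```bash
python3 d.py
```

```text
p [ 0.6467 -0.0996  0.1717] yaw 107.86 F [ 0.85 -2.58 -0.47] M [-0.342 -0.382  0.297] tau6 -0.0434 op 0.5 t 26.02
```

Emit:
servo_tool([
  [1,[0,0,0.31],4],
])

```text
time_s: 26.15
position: [0.6467, -0.0996, 0.1713]
tcp_rot: [[-0.239, 0.971, -0.0], [0.971, 0.239, -0.0], [-0.0, -0.0, -1.0]]
force: [1.1, -1.6, -1.9]
opening: 0.501
```

```bash
python3 d.py
```

```text
p [ 0.6467 -0.0996  0.1713] yaw 103.86 F [ 1.1  -1.61 -1.87] M [-0.356 -0.357  0.318] tau6 -0.0434 op 0.501 t 26.15
```

Emit:
servo_tool([
  [1,[0,0,0.31],4],
])

```text
time_s: 26.28
position: [0.6467, -0.0996, 0.1711]
tcp_rot: [[-0.171, 0.985, -0.0], [0.985, 0.171, -0.0], [-0.0, -0.0, -1.0]]
force: [1.8, -1.3, -1.5]
opening: 0.495
```

```bash
python3 d.py
```

```text
p [ 0.6467 -0.0996  0.1711] yaw 99.86 F [ 1.83 -1.31 -1.46] M [-0.353 -0.352  0.324] tau6 -0.0434 op 0.495 t 26.27
```

Emit:
servo_tool([
  [1,[0,0,0.31],4],
])

```text
time_s: 26.4
position: [0.6467, -0.0996, 0.1707]
tcp_rot: [[-0.102, 0.995, -0.0], [0.995, 0.102, -0.0], [-0.0, -0.0, -1.0]]
force: [1.5, -2.2, -0.7]
opening: 0.498
```

```bash
python3 d.py
```

```text
p [ 0.6467 -0.0996  0.1707] yaw 95.86 F [ 1.45 -2.17 -0.68] M [-0.36  -0.347  0.322] tau6 -0.0435 op 0.498 t 26.4
```

Emit:
servo_tool([
  [1,[0,0,0.31],4],
])

```text
time_s: 26.52
position: [0.6467, -0.0996, 0.1704]
tcp_rot: [[-0.032, 0.999, -0.0], [0.999, 0.032, -0.0], [-0.0, -0.0, -1.0]]
force: [1.8, -2.4, -1.6]
opening: 0.499
```

```bash
python3 d.py
```

```text
p [ 0.6467 -0.0996  0.1704] yaw 91.86 F [ 1.84 -2.44 -1.6 ] M [-0.364 -0.295  0.3  ] tau6 -0.0435 op 0.499 t 26.52
```

Emit:
servo_tool([
  [1,[0,0,0.31],4],
])

```text
time_s: 26.65
position: [0.6467, -0.0996, 0.1701]
tcp_rot: [[0.037, 0.999, -0.0], [0.999, -0.037, -0.0], [-0.0, -0.0, -1.0]]
force: [0.7, -1.8, -0.6]
opening: 0.498
```

```bash
python3 d.py
```

```text
p [ 0.6467 -0.0996  0.1701] yaw 87.86 F [ 0.67 -1.82 -0.57] M [-0.337 -0.32   0.294] tau6 -0.0435 op 0.498 t 26.65
```

Emit:
servo_tool([
  [1,[0,0,0.31],4],
])

```text
time_s: 26.78
position: [0.6467, -0.0996, 0.1698]
tcp_rot: [[0.107, 0.994, -0.0], [0.994, -0.107, -0.0], [-0.0, -0.0, -1.0]]
force: [1.0, -1.3, -1.5]
opening: 0.498
```

```bash
python3 d.py
```

```text
p [ 0.6467 -0.0996  0.1698] yaw 83.86 F [ 1.   -1.31 -1.51] M [-0.378 -0.29   0.279] tau6 -0.0435 op 0.498 t 26.77
```

Emit:
servo_tool([
  [1,[0,0,0.31],4],
])

```text
time_s: 26.9
position: [0.6467, -0.0996, 0.1695]
tcp_rot: [[0.176, 0.984, -0.0], [0.984, -0.176, -0.0], [-0.0, -0.0, -1.0]]
force: [1.0, -2.4, -0.7]
opening: 0.499
```

```bash
python3 d.py
```

```text
p [ 0.6467 -0.0996  0.1695] yaw 79.86 F [ 0.98 -2.38 -0.73] M [-0.348 -0.34   0.33 ] tau6 -0.0435 op 0.499 t 26.9
```

Emit:
servo_tool([
  [1,[0,0,0.31],4],
])

```text
time_s: 27.02
position: [0.6467, -0.0996, 0.1692]
tcp_rot: [[0.244, 0.97, -0.0], [0.97, -0.244, -0.0], [-0.0, -0.0, -1.0]]
force: [1.4, -1.1, -1.0]
opening: 0.496
```

```bash
python3 d.py
```

```text
p [ 0.6467 -0.0996  0.1692] yaw 75.86 F [ 1.45 -1.08 -1.03] M [-0.348 -0.292  0.353] tau6 -0.0436 op 0.496 t 27.02
```

Emit:
servo_tool([
  [1,[0,0,0.31],4],
])

```text
time_s: 27.15
position: [0.6466, -0.0996, 0.1689]
tcp_rot: [[0.311, 0.95, -0.0], [0.95, -0.311, -0.0], [-0.0, -0.0, -1.0]]
force: [1.6, -2.4, -0.7]
opening: 0.497
```

```bash
python3 d.py
```

```text
p [ 0.6466 -0.0996  0.1689] yaw 71.86 F [ 1.56 -2.44 -0.7 ] M [-0.397 -0.28   0.292] tau6 -0.0436 op 0.497 t 27.15
```

Emit:
servo_tool([
  [1,[0,0,0.31],4],
])

```text
time_s: 27.28
position: [0.6467, -0.0996, 0.1686]
tcp_rot: [[0.377, 0.926, -0.0], [0.926, -0.377, -0.0], [-0.0, -0.0, -1.0]]
force: [0.8, -1.9, -1.0]
opening: 0.498
```

```bash
python3 d.py
```

```text
p [ 0.6467 -0.0996  0.1686] yaw 67.86 F [ 0.79 -1.92 -1.05] M [-0.354 -0.263  0.356] tau6 -0.0436 op 0.498 t 27.27
```

Emit:
servo_tool([
  [1,[0,0,0.31],4],
])

```text
time_s: 27.4
position: [0.6466, -0.0996, 0.1682]
tcp_rot: [[0.441, 0.898, -0.001], [0.898, -0.441, -0.0], [-0.0, -0.0, -1.0]]
force: [1.3, -2.5, -1.2]
opening: 0.501
```

```bash
python3 d.py
```

```text
p [ 0.6466 -0.0996  0.1682] yaw 63.86 F [ 1.3  -2.45 -1.18] M [-0.422 -0.275  0.389] tau6 -0.0211 op 0.501 t 27.4
```

Emit:
servo_tool([
  [1,[0,0,0.31],4],
])

```text
time_s: 27.52
position: [0.6466, -0.0996, 0.168]
tcp_rot: [[0.502, 0.865, -0.0], [0.865, -0.502, -0.0], [-0.0, -0.0, -1.0]]
force: [0.6, -2.0, -0.7]
opening: 0.5
```

```bash
python3 d.py
```

```text
p [ 0.6466 -0.0996  0.168 ] yaw 59.87 F [ 0.62 -1.99 -0.73] M [-0.452 -0.239  0.38 ] tau6 0.007 op 0.5 t 27.52
```

Emit:
servo_tool([
  [1,[0,0,0.31],4],
])

```text
time_s: 27.65
position: [0.6466, -0.0996, 0.1677]
tcp_rot: [[0.561, 0.828, -0.001], [0.828, -0.561, -0.0], [-0.001, -0.0, -1.0]]
force: [1.1, -2.7, -0.0]
opening: 0.497
```

```bash
python3 d.py
```

```text
p [ 0.6466 -0.0996  0.1677] yaw 55.88 F [ 1.08 -2.65 -0.03] M [-0.384 -0.263  0.403] tau6 0.0347 op 0.497 t 27.65
```

Emit:
servo_tool([
  [1,[0,0,0.31],4],
])

```text
time_s: 27.78
position: [0.6466, -0.0996, 0.1674]
tcp_rot: [[0.617, 0.787, -0.001], [0.787, -0.617, -0.0], [-0.001, -0.0, -1.0]]
force: [1.1, -1.2, -1.4]
opening: 0.5
```

```bash
python3 d.py
```

```text
p [ 0.6466 -0.0996  0.1674] yaw 51.89 F [ 1.07 -1.19 -1.41] M [-0.406 -0.189  0.449] tau6 0.0624 op 0.5 t 27.77
```

Emit:
servo_tool([
  [1,[0,0,0.31],4],
])

```text
time_s: 27.9
position: [0.6466, -0.0996, 0.1671]
tcp_rot: [[0.67, 0.742, -0.001], [0.742, -0.67, -0.0], [-0.001, -0.0, -1.0]]
force: [0.2, -1.8, -0.7]
opening: 0.499
```

```bash
python3 d.py
```

```text
p [ 0.6466 -0.0996  0.1671] yaw 47.9 F [ 0.22 -1.78 -0.69] M [-0.39 -0.23  0.42] tau6 0.0902 op 0.499 t 27.9
```

Emit:
servo_tool([
  [1,[0,0,0.08],1],
  [1,[0,0,0],0],
  [1,[0,0,0],0],
])

```text
time_s: 28.28
position: [0.6467, -0.0996, 0.167]
tcp_rot: [[0.683, 0.73, -0.0], [0.73, -0.683, -0.0], [-0.0, -0.0, -1.0]]
force: [0.0, -2.1, 0.3]
opening: 0.499
```

```bash
python3 d.py
```

```text
p [ 0.6467 -0.0996  0.167 ] yaw 46.9 F [ 0.02 -2.06  0.25] M [-0.394 -0.049  0.448] tau6 0.4514 op 0.499 t 28.27
```

Emit:
servo_tool([
  [0.45,[0,0,0],0],
  [0.3,[0,0,0],0],
  [0,[0,0,0],0],
  [0,[0,0,0],0],
])

```text
time_s: 28.78
position: [0.6468, -0.0994, 0.1669]
tcp_rot: [[0.684, 0.729, -0.0], [0.729, -0.684, 0.0], [0.0, -0.0, -1.0]]
force: [-0.3, -0.4, -0.5]
opening: 0.808
```

```bash
python3 d.py
```

```text
p [ 0.6468 -0.0994  0.1669] yaw 46.82 F [-0.27 -0.4  -0.52] M [-0.043 -0.041  0.014] tau6 0.0008 op 0.808 t 28.77
```

Emit:
servo_tool([
  [0,[0,0,0],0],
  [0,[0,0,0],0],
  [0,[0,0,-20],0],
  [0,[0,0,-40],0],
  [0,[0,0,-50],0],
])

```text
time_s: 29.4
position: [0.646, -0.0994, 0.2768]
tcp_rot: [[0.684, 0.729, -0.003], [0.729, -0.684, 0.001], [-0.001, -0.003, -1.0]]
force: [1.1, 0.2, 0.3]
opening: 1.001
```

Emit:
servo_tool([
  [0,[-40,-30,-10],0],
  [0,[-40,-30,0],0],
  [0,[-40,-30,0],0],
  [0,[-20,-20,0],0],
  [0,[0,0,0],0],
])

```text
time_s: 30.02
position: [0.4691, -0.1262, 0.2873]
tcp_rot: [[0.685, 0.728, -0.0], [0.728, -0.685, 0.0], [-0.0, -0.001, -1.0]]
force: [1.0, 0.1, 0.2]
opening: 1.001
```

```bash
python3 d.py; python3 - <<'E'
from h import *
im,d=bot.capture("side"); im2,d2=bot.capture("top")
cv2.imwrite("pics/side9.png",im);cv2.imwrite("pics/top9.png",im2)
a=cv2.resize(im[140:230,240:360],None,fx=4,fy=4,interpolation=2);b=cv2.resize(im2[110:260,330:400],None,fx=3.5,fy=3.5,interpolation=2)
o=cv2.imread("pics/side3.png");e=cv2.resize(o[170:230,240:360],None,fx=4,fy=4,interpolation=2)
c=np.zeros((600,770,3),np.uint8);c[:360,:480]=a;c[360:600,:480]=e;c[:525,485:730]=b;cv2.imwrite("pics/g.png",c)
# shift of press base in side view vs before
def sh(A,B,box):
    l,t,r,bt=box; g=lambda x:cv2.cvtColor(x,6)[t:bt,l:r].astype(np.float32)
    return cv2.phaseCorrelate(g(A),g(B),cv2.createHanningWindow((r-l,bt-t),cv2.CV_32F))
S0=cv2.imread("pics/side0.png"); T0=cv2.imread("pics/top0.png")
print("side base",sh(S0,im,(236,160,262,230)),sh(o,im,(240,205,345,228)),"top col",sh(T0,im2,(330,115,350,205)))
E
```

```text
p [ 0.4691 -0.1262  0.2873] yaw 46.74 F [1.01 0.08 0.24] M [-0.032 -0.117  0.002] tau6 -0.0516 op 1.001 t 30.02
side base ((0.3802942840063679, -0.004895855714089237), 0.9499739158300706) ((-0.09398578170630856, -0.024907946913003798), 0.9495374610946502) top col ((0.10894797851162252, 0.05308290669782423), 1.0031107743581136)
```

View pics/g.png

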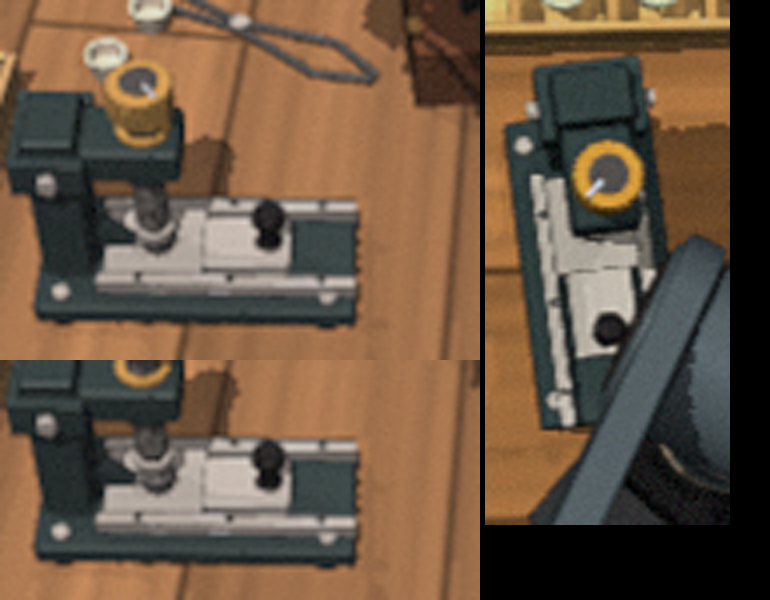

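```bash
python3 -c "
from rig import bot
print(bot.hand_in())"
```

```text
the job is handed in; nothing more can be done
None
```

The button is in the slide's cup, the slide is home, and the knob is screwed down on the button. I let go and handed the job in at about 30 s of the 72 s allowed.

- **Slide:** I pushed it on the handle until it met the stop at about 6 N. The pictures taken afterwards show it home, with the button under the foot.
- **Nip:** I turned the knob about 168° clockwise in one grip, with the hand sinking along with it. The foot touched after about 148°. The force is an estimate, since nothing measures it directly, and my two ways of working it out differ a little. The rise in turning torque gives about 31 N, the angle turned since contact gives about 39 N, and both lie within 20 to 60 N. The torque just after the turning stopped read lower, about 25 N, but friction can shift that reading either way.
- **Press:** The force between hand and knob stayed under about 4 N vertically and about 5 N sideways. Comparing pictures from before and after, two patches moved about 0.1 pixel. A small patch on the column moved 0.4 pixel (about 1 mm), which I took as measurement noise.
- **Rest of the bench:** I did not touch anything else. I did not compare the bystanders one by one in the last pictures.

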